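Sort two bayonet caps and hold one at half-turn

TASK

Two look-alike bayonet caps lie on the bench: first put the narrow one away in the empty stand of its own size and let go of it. Then insert the wide cap in the notches of the blue seal canister until its flange is fully home, and twist it clockwise (seen from above) against the sprung ring to the half-turn, where the cap's yellow pointers meet the yellow marks, short of the click towards the red lock marks. Finish while holding it there: do not let go, as the spring would turn it back; leave the black bulldog clip where it is.

Things in the scene. Friction and masses are not known exactly. Their poses are not given: they have to be found in the camera images.
- wide_cap: wide bayonet cap, loose, 0.14 kg, upright. Origin: centre of its underside, z up. Grey spigot 48 mm across, z 0 to 16 mm, with two steel lugs at its foot along +x and -x (ends 33 mm from the axis, 9 mm wide, 6 tall); black flange 78 mm across, z 16 to 24; orange bar handle on it. Same when turned half a revolution about z. May swap places with the narrow cap.
- wide_grip (a point): middle of the wide cap's bar handle, 38 mm above its origin, axes as the cap's. The bar is 50 mm long along x, 14 mm thick along y, from z = 24 to 52 mm of the cap; grip it across the 14 mm. Yellow pointer lines on the flange run outward from both bar ends.
- narrow_cap: narrow bayonet cap, loose, 0.10 kg, alike except in width: spigot 30 mm across, lug ends 22 mm from the axis, flange 60 mm across; same heights, same orange bar handle along x. Origin: centre of its underside, z up.
- canister: blue round strap-seal feed canister, 96 mm across (112 at its foot), 90 mm tall, fixed. Origin: centre of its underside, z up; +x and -x point to the two entry notches. The wide cap, bar along this x, drops in until its flange rests on the rim: its origin is then 74 mm above this one. It can then be turned clockwise from above, up to 2 mm loose in height, and springs back if let go.
- mouth (a point): centre of the canister's mouth, level with the rim (90 mm up), axes as the canister's. Aluminium collar 8 mm thick, flush with the rim, opening 54 mm across; its notches reach 39 mm from the axis and are 14 mm wide at the opening, wider outward. Rim marks on both sides: white at the notches, yellow 35 degrees clockwise (half-turn), red 70 degrees (lock). A sprung ball clicks at about 55 degrees.
- ring (a joint): clockwise turn (rad) of the sprung ring inside the canister, 0 at rest, at most 1.08. The cap's lugs meet its dogs after about 0.1 rad of twist and then carry it along; spring 0.2 Nm/rad plus 0.04 Nm. At the half-turn it reads about 0.5; past 0.85 the cap has clicked.
- narrow_stand: empty aluminium stand for the narrow cap, 68 mm across (76 at its foot), 30 mm tall, fixed; round well 51 mm across, 25 mm deep. Origin: centre of its underside, z up. The narrow cap hangs in it, at any yaw, flange on the rim: its origin is then 14 mm above the stand's. May swap places with the wide stand.
- wide_stand: like stand for the wide cap, 88 mm across (96 at its foot), 30 mm tall, well 73 mm across, fixed; it stays empty. Origin: centre of its underside. Between the stands and the canister stands the label printer, its lid raised to 220 mm; the raised arm of the blue sealer left of the canister reaches 300 mm: carry things across well above.
- clip: bystander: loose black bulldog clip lying flat, 66 x 32 mm, 20 mm tall. Origin: centre of its underside.

How it is judged (in metres and radians):
On the way, in this order (a step that is already met when the one before it is completed fails the run):
1. the narrow cap hangs in the narrow stand, let go (horizontal distance between narrow_cap and narrow_stand below 0.007 m and z of narrow_cap in the frame of narrow_stand between 0.01 and 0.017 m and angle between narrow_cap's own z axis and vertical below 0.1 rad and contact force between the fingers and narrow_cap below 0.1 N), for 0.2 s.
2. the wide cap is fully home in the canister's notches, not yet twisted far (horizontal distance between wide_cap and canister below 0.005 m and z of wide_cap in the frame of canister below 0.0768 m and angle between wide_cap's own z axis and vertical below 0.08 rad and angle between the x axis of wide_cap and the x axis of canister, either way round below 0.3 rad), for 0.1 s.
At the end, for the whole second after the job is handed in: Fingers hold the wide cap (over 2 N), home in the canister (within 5 mm, raised under 2.8 mm, tilt under 0.08), twisted clockwise 35 +-9.7 degrees, ring at 0.25 to 0.8 rad; the narrow cap hangs released in its stand (within 7 mm, flange within 3 mm of the rim, tilt under 0.1), at rest (all of step 1 and horizontal distance between wide_cap and canister below 0.005 m and z of wide_cap in the frame of canister below 0.0768 m and angle between wide_cap's own z axis and vertical below 0.08 rad and angle between the x axis of wide_cap and the x axis of canister, either way round between 0.44 and 0.78 rad and value of joint ring between 0.25 and 0.8 rad and linear speed of narrow_cap below 0.03 m/s and contact force between the fingers and wide_cap above 2 N); the arm keeps its last pose, push and grip.
It fails at once if the wide cap is twisted past the click (value of joint ring above 0.85 rad).
It fails at once if the black clip is disturbed (moved over 25 mm) (distance of clip from where it was at the start of the episode above 0.025 m).
It also fails if it takes over 67 s, if anything falls off the work surface, if the arm or the gripper's body presses on something with over 40 N, if the wrist force passes 120 N, or if a joint passes its speed limit or range.

ROBOT

A 6-joint arm with a two-finger parallel gripper is mounted at the origin on the work surface; the furniture and walls round the work are solid. World frame = base frame: x ahead of the robot, y to its left, z up, the work surface at z = 0. Lengths are in m, angles in degrees, forces in N, time in s.
With the tool pointing down it reaches from about 0.25 to 0.725 m from the base axis. Payload 9.7 kg.
Tool frame: the origin (TCP) lies between the finger pads; the fingertips stand 25 mm ahead of it and the grasp point (between the pads) lies 6 mm ahead of it; z points along the fingers, y is the line along which they close (so a half turn about z gives the same grasp; the last joint's range is limited). The gripper opens to 85 mm and grips with 20 to 120 N. Pads are 22 mm wide; open, the fingers measure 114 mm over their backs; the gripper's body (76 mm by 85 mm) begins 54 mm behind the grasp point. The pads swing forward as they close: fully open they stand 13 mm farther back than shut.
Start: joints at [74.886, 4.979, 10.078, 95.1, 0, 90], TCP at [0.143, 0.531, 0.256] pointing down, gripper open.
Joint ranges: [-179.16, 179.16], [-48.56, 103.87], [-65.8, 70.77], [-126.05, 130.52], [-82.76, 87.17], [-180, 180]. Speed limits (degrees/s): [127.2, 127.2, 147.25, 180, 180, 180].

INTERFACE

Orientations are given as [roll, pitch, yaw] about the fixed x, y, z axes, in that order (R = Rz(yaw) Ry(pitch) Rx(roll)).
In Python, from workcell import bot gives the robot as it stands. The module is installed in compiled form; this text tells all that it offers.
- The arm moves only by the tool run_rows, called as name(argument=value, ...), one argument or row to a line, values as JSON. Schema: {"type":"object","properties":{"moves":{"type":"array","items":{"type":"array","items":{"type":"array","items":{"type":"number"},"minItems":5,"maxItems":5},"minItems":1,"maxItems":5},"minItems":1,"maxItems":1},"grip_n":{"type":"number"},"only":{"type":"string"},"quiet":{"type":"boolean"},"lines":{"type":"string"}},"required":["moves"],"additionalProperties":false}. moves is a list that holds a single list of rows (three levels of brackets), with 1 to 5 rows, each of 5 numbers: dx, dy, dz in a scale on which 1.0 is 30 cm, then a turn about the tool's z in shares of 90 degrees (1.0 is 90 degrees), then the finger opening in m; each row is the pose to reach, as a shift and turn from the pose commanded when the call began, along the tool's axes at that moment; what a row does not reach only later rows make up. A row lasts 1/12 s, in which the tool goes at most 0.0417 m and 7.16 degrees, less where a joint would pass 70% of its speed; a pose out of reach is approached as far as the arm can. The fingers move at their own pace and stop on an object; grip_n is the grip in N (left out, the last holds). Time passes only in rows, so rows that do not move let the fingers close. The tool returns the time, the measured TCP pose, the force, the opening and the grip force at its end. only (a regular expression) keeps the lines of the reply that match it, lines (a string "A,B") keeps lines A to B, and quiet returns only ok. Shift and turn numbers lie between -1 and 1, and a call with a number outside is refused. Input that does not fit is refused with a message, and nothing moves.
- bot.get_obs(): the state, without advancing time (a new reading comes with each control period).
- bot.camera(name): name is "scene" or "side" or "wrist"; returns the picture (480x640x3 uint8, blue, green, red); there is no depth.
- bot.camera_info(name): a dict with "mtx" (3x3 intrinsics, pixels), "extrinsics" (4x4, takes a point from camera to world coordinates). Camera axes: x right, y down, z forward; pixel columns grow to the right and rows downward; lengths in m; the calibration is good to about 2 mm. A picture is of the moment at which its call begins: read the wrist's pose just before it. camera_info takes no time and is no camera call; for the wrist camera it gives the pose at the moment of the call.
- bot.job_done(): hands the job in; it is judged then, once.
The state is a dict: "time": time; "q": joint angles; "qd": joint speeds; "joint_efforts": joint torques, N m; "ee_pos": TCP position; "tcp_rot": TCP orientation; "wrist_force": force on the tool from outside, world axes, zero at the start; "torque": the same for the moment, N m; "opening": finger opening in m; "grasp_force": force on a finger pad.
Only numpy, scipy, OpenCV 4.12 (cv2) and the standard library are available. Lean on these libraries where they do the work, as an engineer would, in place of code of your own. Each camera call takes 0.05 s, during which the arm holds its last target. There are 200 camera calls.

## Working session

There is one attempt and no reset: what is moved stays moved. The work goes in short steps, Python scripts to look and compute and a tool call to move; the robot and the scene stay as the last step left them, time stands still between calls to the robot, and variables do not carry over. Pictures are saved under pics/ and viewed, at most 10 in all, crops included, and the job is handed in when it is done.

```bash
mkdir -p pics
```

Run:
```python
from workcell import bot
import cv2,numpy as np
o=bot.get_obs();print(o['time'],o['ee_pos'],o['tcp_rot'],o['opening'])
for n in("scene","side","wrist"):
    i=bot.camera_info(n);print(n,np.round(i['mtx'],1).tolist(),np.round(i['extrinsics'],4).tolist())
    im=bot.camera(n);cv2.imwrite(f"pics/{n}0.png",im)
```

```text
0.0 [0.1433518  0.5307816  0.25556833] [-1.79921931e+02 -5.03515550e-04  1.64886301e+02] 0.08555340474660009
scene [[484.9, 0.0, 315.1], [0.0, 484.9, 239.8], [0.0, 0.0, 1.0]] [[-0.5348, -0.3572, 0.7658, -0.1811], [-0.8448, 0.2101, -0.4921, 0.4877], [0.0149, -0.9101, -0.4141, 0.4606], [0.0, 0.0, 0.0, 1.0]]
side [[583.2, 0.0, 323.7], [0.0, 583.2, 241.3], [0.0, 0.0, 1.0]] [[0.9745, -0.1079, 0.1969, 0.2437], [-0.2243, -0.5046, 0.8337, -0.9077], [0.0094, -0.8566, -0.5159, 0.6635], [0.0, 0.0, 0.0, 1.0]]
wrist [[349.7, 0.0, 315.4], [0.0, 349.7, 238.4], [0.0, 0.0, 1.0]] [[0.2611, 0.9267, 0.2705, 0.0748], [0.9653, -0.2497, -0.0761, 0.5489], [-0.0029, 0.2809, -0.9597, 0.3734], [0.0, 0.0, 0.0, 1.0]]
```

View pics/scene0.png

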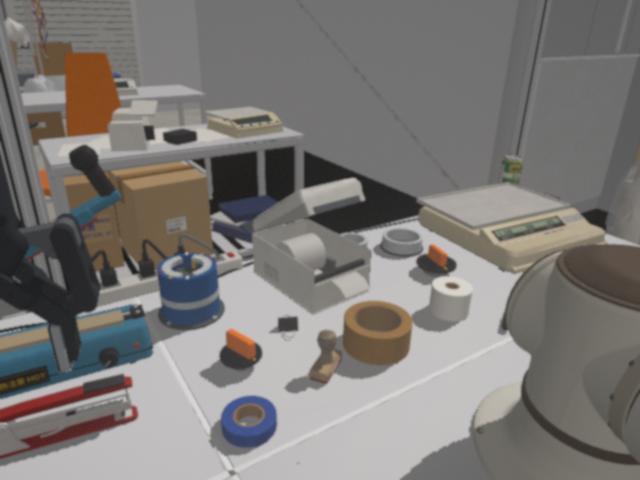

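View pics/side0.png

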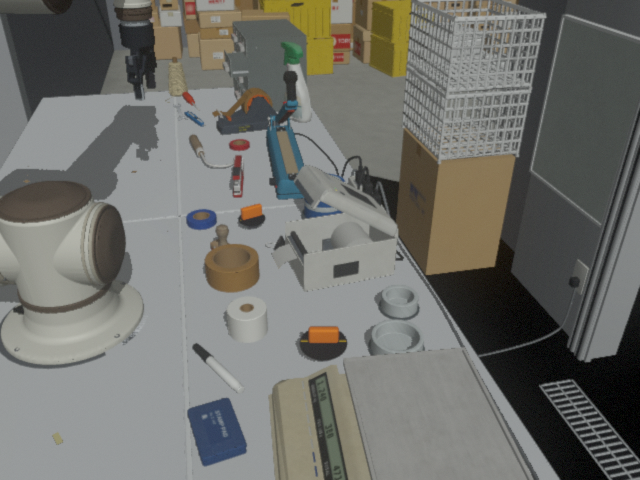

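Scene: canister at (188,290), caps at (240,348) and (437,260), printer at (310,250), stands at (403,241) and (355,240). Side: caps at (250,215) and (323,340), stands at (400,300) and (397,338). Next I cast rays to get positions and sizes.

Create h.py:
```python
import numpy as np,cv2
from workcell import bot
def ray(i,uv,z):
    uv=np.atleast_2d(np.array(uv,float));E=np.array(i['extrinsics'])
    d=np.c_[uv,np.ones(len(uv))]@np.linalg.inv(i['mtx']).T@E[:3,:3].T
    return E[:3,3]+d*((z-E[2,3])/d[:,2])[:,None]
def proj(i,P):
    E=np.array(i['extrinsics']);p=(np.atleast_2d(P)-E[:3,3])@E[:3,:3]@np.array(i['mtx']).T
    return p[:,:2]/p[:,2:]
def blobs(m,lo=60):
    cs,_=cv2.findContours(m.astype(np.uint8),cv2.RETR_EXTERNAL,cv2.CHAIN_APPROX_NONE)
    return [c[:,0,:] for c in cs if cv2.contourArea(c)>lo]
def orange(im):
    h=cv2.cvtColor(im,cv2.COLOR_BGR2HSV);return (h[...,0]>5)&(h[...,0]<18)&(h[...,1]>190)&(h[...,2]>130)
```

Run:
```python
from h import *
for n in("scene","side"):
    im=cv2.imread(f"pics/{n}0.png");i=bot.camera_info(n)
    for c in blobs(orange(im)):
        r=cv2.boundingRect(c);m=c.mean(0)
        print(n,r,m.round(1),ray(i,m,.038).round(3)[0])
i=bot.camera_info("side")
im=cv2.imread("pics/side0.png");v=im.max(2)
for x,y,w,h in((225,200,55,40),(290,318,70,50)):
    cs=blobs((v[y:y+h,x:x+w]<75),40)
    for c in cs:
        c=c+[x,y];P=ray(i,c,.024);print('dark',cv2.boundingRect(c),(P.max(0)-P.min(0)).round(3),P.mean(0).round(3))
# stands: rim outlines
for p in((381,302),(418,302),(399,288),(399,316),(371,338),(423,338),(397,322),(397,356)):print(p,ray(i,p,.03)[0].round(3))
a=cv2.resize(im[180:370,220:430],None,fx=2.8,fy=2.8,interpolation=2)
cv2.imwrite("pics/a.png",a)
```

```text
scene (66, 54, 53, 80) [88.9 92.3] [3.111 0.014 0.038]
side (310, 328, 28, 14) [322.8 334.9] [ 0.414 -0.187  0.038]
side (243, 205, 18, 14) [251.5 211.1] [0.352 0.267 0.038]
dark (239, 215, 26, 13) [0.059 0.057 0.   ] [0.348 0.247 0.024]
dark (300, 342, 47, 19) [0.077 0.05  0.   ] [ 0.41  -0.205  0.024]
(381, 302) [ 0.539 -0.112  0.03 ]
(418, 302) [ 0.604 -0.126  0.03 ]
(399, 288) [ 0.585 -0.078  0.03 ]
(399, 316) [ 0.557 -0.157  0.03 ]
(371, 338) [ 0.492 -0.202  0.03 ]
(423, 338) [ 0.577 -0.221  0.03 ]
(397, 322) [ 0.548 -0.172  0.03 ]
(397, 356) [ 0.52  -0.253  0.03 ]
```

View pics/wrist0.png

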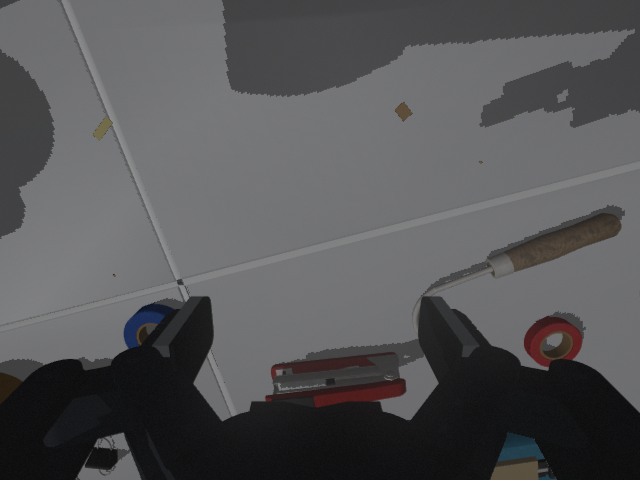

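View pics/a.png

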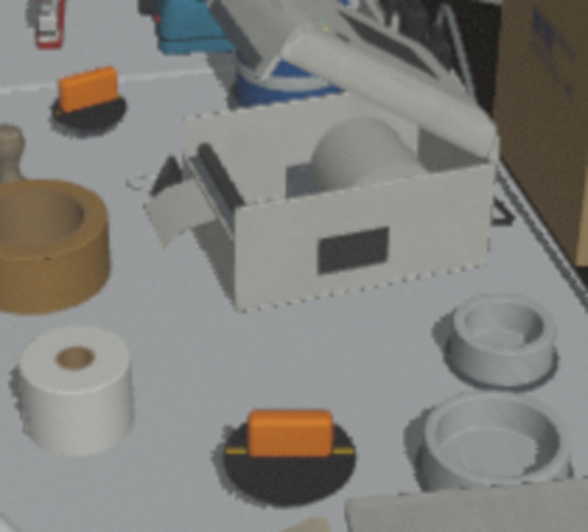

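Side: the cap by the canister has a flange of about 59 mm and is the narrow one. The one at (0.41,-0.19) has 77 mm and is the wide one. The small stand at (0.57,-0.117) is 66 mm across, the large one at (0.535,-0.21) is 87 mm. The wrist picture shows no targets yet. I'll move over the narrow cap.

Units first: shifts go in shares of 30 cm and turns go in shares of 90 degrees. So -0.15 m is -0.5, -0.03 m is -0.1.

run_rows(
  moves=[
    [[-0.1,-0.0767,-0.0233,0,0.085],[-0.2,-0.1533,-0.0467,0,0.085],[-0.3,-0.23,-0.07,0,0.085],[-0.4,-0.3067,-0.0933,0,0.085],[-0.5,-0.3833,-0.1167,0,0.085]],
  ],
  grip_n=20,
)

```text
time: 0.57
ee_pos: [0.2588, 0.3793, 0.2914]
tcp_rot: [-180.0, -0.0, 164.9]
wrist_force: [1.0, -0.0, -0.1]
opening: 0.0847
grasp_force: 0.0
```

run_rows(
  moves=[
    [[-0.1,-0.0767,-0.0167,0,0.085],[-0.2,-0.1533,-0.0333,0,0.085],[-0.3,-0.23,-0.05,0,0.085],[-0.4,-0.3067,-0.0667,0,0.085],[-0.4,-0.3067,-0.0667,0,0.085]],
  ],
)

```text
time: 0.98
ee_pos: [0.3529, 0.2566, 0.3122]
tcp_rot: [-180.0, 0.1, 164.6]
wrist_force: [0.0, 1.0, -0.3]
opening: 0.085
grasp_force: 0.0
```

Run:
```python
from h import *
o=bot.get_obs();print(o['ee_pos'],o['tcp_rot'],o['wrist_force'])
i=bot.camera_info("wrist");im=bot.camera("wrist");cv2.imwrite("pics/w1.png",im)
print(proj(i,o['ee_pos']))
for c in blobs(orange(im)):
    P=ray(i,c,.052);print(cv2.boundingRect(c),c.mean(0),P.mean(0),(P.max(0)-P.min(0)),cv2.minAreaRect((P[:,:2]*1000).astype(np.float32)))
```

```text
[0.35294796 0.25658643 0.31216943] [-1.79999327e+02  1.11389799e-01  1.64580351e+02] [ 0.03946699  1.04062727 -0.25997751]
[[317.31371824 330.50056758]]
(312, 183, 25, 36) [324.64634146 199.76829268] [0.35187121 0.26619119 0.052     ] [0.04280042 0.01730767 0.        ] ((352.57635498046875, 266.9709777832031), (44.67311096191406, 8.634855270385742), 18.97698974609375)
```

View pics/w1.png

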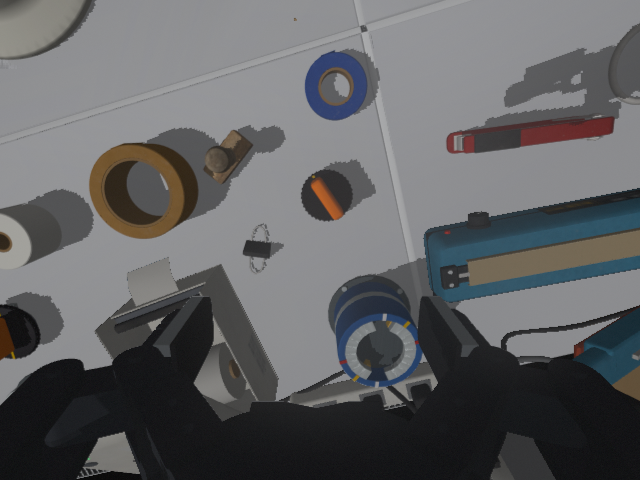

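The wrist picture shows the narrow cap at (325,197), the clip at (257,247), and the canister mouth at about (380,350) with notches, white, yellow and red marks. Now the flange, and the mouth in a zoomed crop.

Run:
```python
from h import *
o=bot.get_obs();i=bot.camera_info("wrist");im=cv2.imread("pics/w1.png");v=im.max(2)
x,y=295,165;m=np.zeros(v.shape,bool);m[y:225,x:358]=True
c=blobs(m&((v<60)|orange(im)),300)
for k in c:
    e=cv2.fitEllipse(k);print('flange',e,ray(i,e[0],.024))
k=blobs(orange(im))[0];P=ray(i,k,.052)[:,:2];print('bar dir',cv2.fitLine((P*1000).astype(np.float32),2,0,.01,.01).ravel())
hs=cv2.cvtColor(im,cv2.COLOR_BGR2HSV)
m=np.zeros(v.shape,bool);m[305:392,330:428]=True
for n,lo,hi in(('yel',(18,120,120),(34,255,255)),('red',(0,130,90),(6,255,255)),('red2',(172,130,90),(180,255,255))):
    mm=(cv2.inRange(hs,lo,hi)>0)&m
    for k in blobs(mm,1):print(n,k.mean(0).round(1),ray(i,k.mean(0),.09)[0].round(4))
cv2.imwrite("pics/c1.png",cv2.resize(im[300:395,325:435],None,fx=6,fy=6,interpolation=2))
```

```text
flange ((313.9742431640625, 201.61219787597656), (20.034727096557617, 46.55234909057617), 153.63229370117188) [[0.35394211 0.25492255 0.024     ]]
flange ((336.2742919921875, 186.8741455078125), (23.0302734375, 50.99744415283203), 140.02525329589844) [[0.34418478 0.28442561 0.024     ]]
bar dir [9.600181e-01 2.799380e-01 3.502990e+02 2.682096e+02]
yel [355.5 377.9] [0.5518 0.2498 0.09  ]
yel [406.2 324.3] [0.4994 0.3193 0.09  ]
red [343.  361.2] [0.5265 0.2414 0.09  ]
red [416.2 341.6] [0.5234 0.3257 0.09  ]
```

View pics/c1.png

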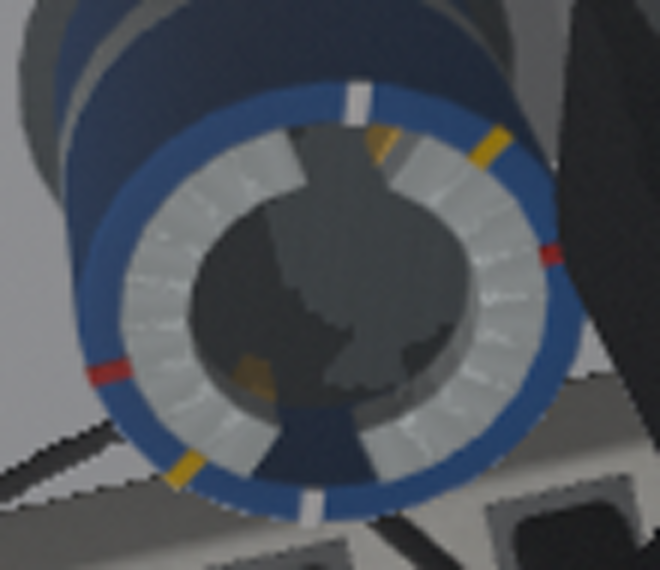

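Canister centre from the mark pairs is (0.525,0.284), with both pairs agreeing and a mark radius of 43.5 mm. The notch axis is at yaw -18°. I'll descend over the narrow cap and turn to its bar (yaw about 17.5°).

To row units: 0.15 m is 0.5, 0.12 m is 0.4, -33 degrees is -0.3667.

run_rows(
  moves=[
    [[0.0033,0.0067,0.1,-0.0733,0.085],[0.0067,0.0133,0.2,-0.1467,0.085],[0.01,0.02,0.3,-0.22,0.085],[0.0133,0.0267,0.4,-0.2933,0.085],[0.0177,0.0347,0.5,-0.3667,0.085]],
  ],
)

```text
time: 1.45
ee_pos: [0.3468, 0.2728, 0.1595]
tcp_rot: [180.0, -0.0, -161.7]
wrist_force: [0.7, 0.5, -1.2]
opening: 0.0847
grasp_force: 0.0
```

run_rows(
  moves=[
    [[0,0,0,0,0.085],[0,0,0,0,0.085]],
  ],
)

```text
time: 1.62
ee_pos: [0.3465, 0.2722, 0.1606]
tcp_rot: [-179.9, -0.2, -162.2]
wrist_force: [0.0, 0.0, 0.9]
opening: 0.0851
grasp_force: 0.0
```

Run:
```python
from h import *
o=bot.get_obs();print(o['ee_pos'],o['tcp_rot'],o['q'])
i=bot.camera_info("wrist");im=bot.camera("wrist");cv2.imwrite("pics/w2.png",im)
for c in blobs(orange(im)):
    P=ray(i,c,.052);print(cv2.boundingRect(c),P.mean(0),cv2.minAreaRect((P[:,:2]*1000).astype(np.float32)))
```

```text
[0.3464886  0.27221593 0.16059561] [-1.79949852e+02 -1.59516116e-01 -1.62245513e+02] [ 3.81495922e+01 -1.07259377e+01 -1.55730657e+01  8.53198644e+01
  8.58594495e-03  2.03950224e+01]
(299, 219, 17, 65) [0.35187229 0.26685917 0.052     ] ((352.2942810058594, 267.2118225097656), (46.03378677368164, 10.348751068115234), 19.12558364868164)
```

View pics/w2.png

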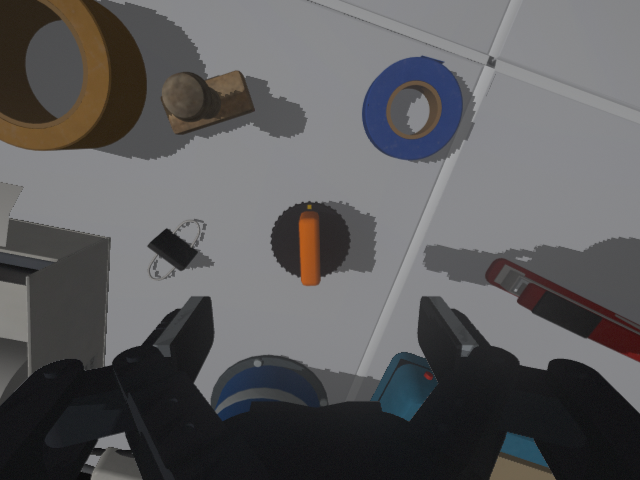

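The narrow cap is centred at (310,238) and its bar is upright in the image. The clip at (173,248) is about 12 cm away, clear of the fingers. Descend and grip.

To row units: 0.104 m is 0.3467, -0.0067 m is -0.0223, -1.3 degrees is -0.0144.

run_rows(
  moves=[
    [[-0.0067,-0.0133,0.1,-0.0067,0.085],[-0.012,-0.0223,0.2,-0.0144,0.085],[-0.012,-0.0223,0.3,-0.0144,0.085],[-0.012,-0.0223,0.3467,-0.0144,0.085],[-0.012,-0.0223,0.3467,-0.0144,0.06]],
  ],
  grip_n=20,
)

```text
time: 2.08
ee_pos: [0.3527, 0.2667, 0.0564]
tcp_rot: [-180.0, -0.1, -161.0]
wrist_force: [-0.3, -0.3, 0.5]
opening: 0.0747
grasp_force: 0.0
```

run_rows(
  moves=[
    [[0,0,0,0,0.03],[0,0,0,0,0.03],[0,0,0,0,0.03],[0,0,0,0,0.03],[0,0,0,0,0.03]],
  ],
  grip_n=20,
)

```text
time: 2.5
ee_pos: [0.3537, 0.2673, 0.0584]
tcp_rot: [180.0, 0.1, -160.8]
wrist_force: [0.5, -0.0, -0.2]
opening: 0.0304
grasp_force: 0.0
```

run_rows(
  moves=[
    [[0,0,0,0,0],[0,0,0,0,0],[0,0,0,0,0],[0,0,0,0,0],[0,0,0,0,0]],
  ],
  grip_n=30,
)

```text
time: 2.92
ee_pos: [0.3533, 0.267, 0.0575]
tcp_rot: [180.0, 0.0, -160.8]
wrist_force: [-1.6, 0.3, 3.2]
opening: 0.013
grasp_force: 34.7
```

Gripped at 13 mm with no upward push. Lift high and carry over the printer.

To row units: -0.19 m is -0.6333, -0.15 m is -0.5.

run_rows(
  moves=[
    [[0,0,-0.1,0,0],[0,0,-0.2333,0,0],[0,0,-0.3667,0,0],[0,0,-0.5,0,0],[0,0,-0.6333,0,0]],
  ],
  grip_n=60,
)

```text
time: 3.33
ee_pos: [0.3527, 0.2665, 0.2489]
tcp_rot: [-180.0, -0.0, -160.8]
wrist_force: [1.7, -0.6, -1.7]
opening: 0.0124
grasp_force: 61.4
```

run_rows(
  moves=[
    [[0,0,-0.1333,0,0],[0,0,-0.2667,0,0],[0,0,-0.4,0,0],[-0.0233,-0.12,-0.4,0,0],[-0.0467,-0.24,-0.4,0,0]],
  ],
)

```text
time: 3.75
ee_pos: [0.3905, 0.2041, 0.3695]
tcp_rot: [180.0, 0.2, -160.6]
wrist_force: [0.3, -0.0, -3.1]
opening: 0.0126
grasp_force: 61.5
```

run_rows(
  moves=[
    [[-0.0223,-0.12,0,0,0],[-0.0447,-0.24,0,0,0],[-0.0667,-0.36,0,0,0],[-0.09,-0.48,0,0,0],[-0.1117,-0.6,0,0,0]],
  ],
)

```text
time: 4.17
ee_pos: [0.4814, 0.0426, 0.367]
tcp_rot: [180.0, -0.0, -160.8]
wrist_force: [-0.3, -0.1, -0.7]
opening: 0.0125
grasp_force: 61.5
```

run_rows(
  moves=[
    [[-0.0223,-0.12,0,0,0],[-0.0447,-0.24,0,0,0],[-0.0667,-0.36,0,0,0],[-0.09,-0.48,0,0,0],[-0.1117,-0.6,0,0,0]],
  ],
)

```text
time: 4.58
ee_pos: [0.5722, -0.1164, 0.3668]
tcp_rot: [180.0, -0.0, -160.8]
wrist_force: [1.5, 1.0, -0.3]
opening: 0.0129
grasp_force: 61.5
```

run_rows(
  moves=[
    [[0,0,0.1333,0,0],[0,0,0.2333,0,0],[0,0,0.2333,0,0]],
  ],
)

```text
time: 4.83
ee_pos: [0.5703, -0.115, 0.2889]
tcp_rot: [179.6, -0.6, -160.9]
wrist_force: [-1.1, -0.1, -3.1]
opening: 0.0129
grasp_force: 61.4
```

Run:
```python
from h import *
o=bot.get_obs();print(o['q'])
i=bot.camera_info("wrist");im=bot.camera("wrist");cv2.imwrite("pics/w3.png",im)
s=bot.camera("side");cv2.imwrite("pics/s3.png",s)
cv2.imwrite("pics/v3.png",np.hstack([cv2.resize(im,(400,300)),cv2.resize(s[150:420,220:540],(400,338))[:300]]))
```

```text
[-1.14020578e+01  1.11256487e+01  2.05936445e+01  1.00190690e+02
 -1.57741063e-03 -3.05113579e+01]
```

View pics/w3.png

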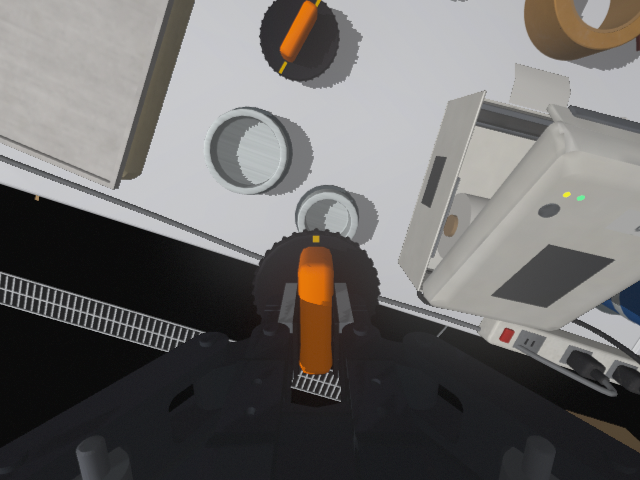

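The wrist picture shows the narrow stand at (327,220), half hidden by the held cap. The wide cap is at (300,38), the wide stand at (247,150). I'll step outward to bare the stand, then fit circles to its rim in the plane z=30 mm.

To row units: -0.07 m is -0.2333, -0.035 m is -0.1167.

run_rows(
  moves=[
    [[-0.1167,0,0,0,0],[-0.2333,0,0,0,0],[-0.2333,0,0,0,0],[-0.2333,0,0,0,0]],
  ],
)

```text
time: 5.27
ee_pos: [0.6392, -0.0904, 0.2984]
tcp_rot: [-180.0, 0.1, -160.7]
wrist_force: [-0.8, 0.3, -1.3]
opening: 0.0126
grasp_force: 61.4
```

Add to h.py:
```python
def rect(i,im,c,z,half=.07,s=4000):
    "top-down picture of plane z round c, s px per m; px (u,v)->c+((u/s-half),-(v/s-half))"
    q=np.array([[-half,half],[half,half],[half,-half],[-half,-half]])+c
    n=int(2*half*s);H=cv2.getPerspectiveTransform(proj(i,np.c_[q,np.full(4,z)]).astype(np.float32),np.float32([[0,0],[n,0],[n,n],[0,n]]))
    return cv2.warpPerspective(im,H,(n,n),flags=cv2.INTER_CUBIC)
def circ(i,im,c,z,r,half=.07,s=4000,tol=.0025):
    g=cv2.medianBlur(cv2.cvtColor(rect(i,im,np.array(c),z,half,s),cv2.COLOR_BGR2GRAY),5)
    k=cv2.HoughCircles(g,cv2.HOUGH_GRADIENT_ALT,1.5,20,param1=150,param2=.4,minRadius=int((r-tol)*s),maxRadius=int((r+tol)*s))
    return [] if k is None else [np.round([c[0]+u/s-half,c[1]-v/s+half,q/s],4) for u,v,q in k[0]]
```

Run:
```python
from h import *
o=bot.get_obs();print(o['ee_pos'])
i=bot.camera_info("wrist");im=bot.camera("wrist");cv2.imwrite("pics/w4.png",im)
print('stand px',proj(i,[.571,-.117,.03]))
print('N outer',circ(i,im,(.571,-.117),.03,.034));print('N well',circ(i,im,(.571,-.117),.03,.0255))
print('W outer',circ(i,im,(.535,-.212),.03,.044));print('W well',circ(i,im,(.535,-.212),.03,.0365))
i=bot.camera_info("side");im=cv2.imread("pics/side0.png")
print('side N outer',circ(i,im,(.571,-.117),.03,.034));print('side N well',circ(i,im,(.571,-.117),.03,.0255))
```

```text
[ 0.639186   -0.09035344  0.29838345]
stand px [[314.24029218 134.30804555]]
N outer [array([ 0.5812, -0.0984,  0.0343], dtype=float32)]
N well [array([ 0.5805, -0.0976,  0.0249], dtype=float32)]
W outer [array([ 0.5423, -0.1994,  0.0436], dtype=float32)]
W well [array([ 0.543 , -0.196 ,  0.0363], dtype=float32), array([ 0.5385, -0.2043,  0.0366], dtype=float32)]
side N outer []
side N well []
```

The side view puts the rim centre at row ~295, which matches the wrist fit, so the stand is at (0.581,-0.098). My earlier extents included its wall. Now how far the cap sits off-centre in the grip along the bar.

Run:
```python
from h import *
o=bot.get_obs();i=bot.camera_info("wrist");im=bot.camera("wrist")
p=np.array(o['ee_pos']);y=np.radians(o['tcp_rot'][2]);X=np.array([np.cos(y),np.sin(y)]);Y=np.array([np.sin(y),-np.cos(y)])
z=p[2]-.0335
v=im.max(2)
for u in range(285,350,6):
    r=[k for k in range(150,300) if (v[k:k+4,u]<70).all()]
    P=ray(i,(u,r[0]),z)[0,:2]-p[:2];a,b=P@X,P@Y;print(u,r[0],round(a*1e3,1),round(b*1e3,1),'cx',round((a-np.sqrt(max(0,.03**2-b**2)))*1e3,1))
k=max(blobs(orange(im)[200:400,270:360]),key=len)+[270,200];t=k[k[:,1]<k[:,1].min()+4];P=ray(i,t.mean(0),z+.028)[0,:2]-p[:2];print('bar end',P@X*1e3,P@Y*1e3)
d=np.array([.581,-.098])-p[:2];print('to stand',d@X,d@Y,'z',p[2])
```

```text
285 213 38.8 -14.3 cx 12.5
291 215 37.9 -11.7 cx 10.3
297 218 36.6 -9.0 cx 8.0
303 220 35.7 -6.4 cx 6.3
309 222 34.7 -3.7 cx 5.0
315 224 33.8 -1.1 cx 3.9
321 226 32.9 1.6 cx 3.0
327 228 32.0 4.3 cx 2.3
333 230 31.1 7.0 cx 1.9
339 244 24.5 9.8 cx -3.8
345 234 29.2 12.4 cx 1.9
bar end 31.1324739033838 -4.601093380427393
to stand 0.056458798185743626 0.012120349037145923 z 0.29929367518520245
```

To row units: 0.16 m is 0.5333, 0.0565 m is 0.1883.

run_rows(
  moves=[
    [[0.1,0.02,0.0333,0,0],[0.1883,0.04,0.1333,0,0],[0.1883,0.04,0.2667,0,0],[0.1883,0.04,0.4,0,0],[0.1883,0.04,0.5333,0,0]],
  ],
)

```text
time: 5.78
ee_pos: [0.5797, -0.0992, 0.139]
tcp_rot: [-179.8, 0.3, -160.9]
wrist_force: [1.5, -0.5, -1.0]
opening: 0.0121
grasp_force: 61.5
```

run_rows(
  moves=[
    [[0,0,0.0667,0,0],[0,0,0.1,0,0],[0,0,0.1,0,0],[0,0,0.1,0,0]],
  ],
)

```text
time: 6.12
ee_pos: [0.5809, -0.099, 0.1098]
tcp_rot: [-179.9, 0.1, -160.8]
wrist_force: [0.3, -0.2, -0.4]
opening: 0.0126
grasp_force: 61.5
```

Run:
```python
from h import *
i=bot.camera_info("wrist");im=bot.camera("wrist");cv2.imwrite("pics/w5.png",im)
o=bot.get_obs();p=o['ee_pos'];print(p)
a=im[200:420,200:430];cv2.imwrite("pics/w5c.png",cv2.resize(a,None,fx=2,fy=2))
j=bot.camera_info("side");s=bot.camera("side");b=s[230:340,340:470]
cv2.imwrite("pics/v5.png",np.hstack([cv2.resize(a,(420,400)),cv2.resize(b,(380,322)).copy() if 0 else cv2.copyMakeBorder(cv2.resize(b,(378,320),interpolation=2),0,80,0,0,0)]))
```

```text
[ 0.58136166 -0.09900994  0.11031068]
```

View pics/v5.png

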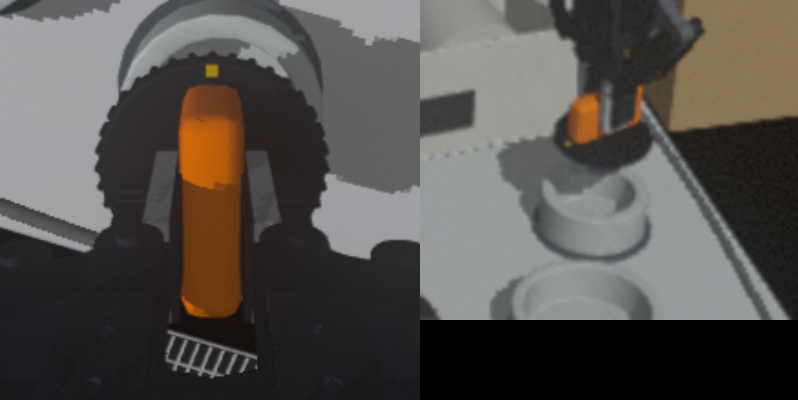

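Wrist crop: the cap is over the stand's rim, about 1–3 mm off sideways (cap centre column 213, stand 221). The side crop shows it hovering above the well. I'll nudge it and lower slowly.

To row units: 0.027 m is 0.09, 0.024 m is 0.08.

run_rows(
  moves=[
    [[0,0.004,0.0333,0,0],[0,0.004,0.06,0,0],[0,0.004,0.08,0,0],[0,0.004,0.09,0,0],[0,0.004,0.09,0,0]],
  ],
)

```text
time: 6.63
ee_pos: [0.5795, -0.0975, 0.079]
tcp_rot: [179.9, -0.1, -160.8]
wrist_force: [-0.8, 0.1, -0.3]
opening: 0.0122
grasp_force: 61.5
```

run_rows(
  moves=[
    [[0,0,0.0167,0,0],[0,0,0.0333,0,0],[0,0,0.0367,0,0],[0,0,0.0367,0,0]],
  ],
)

```text
time: 6.97
ee_pos: [0.5804, -0.0974, 0.0714]
tcp_rot: [-180.0, 0.1, -160.8]
wrist_force: [-5.9, 2.1, 14.7]
opening: 0.0123
grasp_force: 63.9
```

The flange touches the rim at the expected height. Release and rise.

run_rows(
  moves=[
    [[0,0,0,0,0.04],[0,0,0,0,0.04],[0,0,0,0,0.04],[0,0,0,0,0.04],[0,0,0,0,0.04]],
  ],
)

```text
time: 7.38
ee_pos: [0.58, -0.0976, 0.0689]
tcp_rot: [180.0, -0.0, -160.8]
wrist_force: [-0.9, 0.6, 0.8]
opening: 0.0399
grasp_force: 0.0
```

run_rows(
  moves=[
    [[0,0,-0.1,0,0.05],[0,0,-0.2333,0,0.085],[0,0,-0.3667,0,0.085],[0,0,-0.4667,0,0.085],[0,0,-0.4667,0,0.085]],
  ],
)

```text
time: 7.8
ee_pos: [0.5819, -0.0979, 0.2165]
tcp_rot: [-179.7, 0.5, -160.8]
wrist_force: [0.7, 0.3, 0.3]
opening: 0.0851
grasp_force: 0.0
```

Run:
```python
from h import *
o=bot.get_obs();i=bot.camera_info("wrist");im=bot.camera("wrist");cv2.imwrite("pics/w6.png",im)
for c in blobs(orange(im)):
    P=ray(i,c,.066);print(cv2.boundingRect(c),P.mean(0).round(4),cv2.minAreaRect((P[:,:2]*1000).astype(np.float32)))
    P=ray(i,c,.052);print('  z52',P.mean(0).round(4),cv2.minAreaRect((P[:,:2]*1000).astype(np.float32)))
print(circ(i,im,(.581,-.098),.038,.030))
p=proj(i,[.581,-.098,.052])[0].astype(int);print(p)
s=bot.camera("side")
cv2.imwrite("pics/s6.png",s);j=bot.camera_info("side")
for c in blobs(orange(s)):print(cv2.boundingRect(c),ray(j,c.mean(0),.052)[0].round(4),ray(j,c.mean(0),.038)[0].round(4))
```

```text
(309, 197, 14, 57) [ 0.5796 -0.1004  0.066 ] ((580.219970703125, -100.19168090820312), (45.73338317871094, 10.125577926635742), 19.477825164794922)
  z52 [ 0.583  -0.0992  0.052 ] ((583.7015380859375, -99.06407928466797), (48.12571334838867, 10.655229568481445), 19.477825164794922)
[array([ 0.5762, -0.1011,  0.0302], dtype=float32)]
[317 223]
(310, 328, 28, 14) [ 0.4115 -0.2028  0.052 ] [ 0.4153 -0.1867  0.038 ]
(391, 276, 22, 19) [ 0.5811 -0.0988  0.052 ] [ 0.5888 -0.0803  0.038 ]
```

The narrow bar is at (0.580,-0.100), its apparent size right for the hung height. It touched down at TCP z 0.0714, where the lugs must be inside the well. Step 1 is done; on to the wide cap.

To row units: 0.19 m is 0.6333, -0.036 m is -0.12, 5.8 degrees is 0.0644.

run_rows(
  moves=[
    [[0.1267,-0.0233,-0.02,0.0644,0.085],[0.2533,-0.0467,-0.0333,0.1289,0.085],[0.3833,-0.07,-0.0333,0.1933,0.085],[0.51,-0.0933,-0.0333,0.2578,0.085],[0.6333,-0.12,-0.0333,0.3222,0.085]],
  ],
)

```text
time: 8.32
ee_pos: [0.4103, -0.1942, 0.2175]
tcp_rot: [180.0, -0.1, 169.9]
wrist_force: [0.7, -0.6, 0.9]
opening: 0.0854
grasp_force: 0.0
```

run_rows(
  moves=[
    [[0,0,0,0,0.085],[0,0,0,0,0.085],[0,0,0,0,0.085]],
  ],
)

```text
time: 8.57
ee_pos: [0.4124, -0.194, 0.2183]
tcp_rot: [180.0, -0.1, 170.2]
wrist_force: [-0.4, -0.4, 0.3]
opening: 0.085
grasp_force: 0.0
```

Run:
```python
from h import *
o=bot.get_obs();i=bot.camera_info("wrist");im=bot.camera("wrist");cv2.imwrite("pics/w7.png",im)
p=np.array(o['ee_pos']);y=np.radians(o['tcp_rot'][2]);X=np.array([np.cos(y),np.sin(y)]);Y=np.array([np.sin(y),-np.cos(y)])
for c in blobs(orange(im)):
    P=ray(i,c,.052);m=P.mean(0);d=m[:2]-p[:2];print(cv2.boundingRect(c),m.round(4),cv2.minAreaRect((P[:,:2]*1000).astype(np.float32)),'dX,dY',d@X,d@Y)
hs=cv2.cvtColor(im,cv2.COLOR_BGR2HSV)
for k in blobs(cv2.inRange(hs,(19,120,110),(34,255,255))>0,2):print('yel',k.mean(0),ray(i,k.mean(0),.024)[0].round(4))
print(circ(i,im,(.413,-.195),.024,.039))
```

```text
(320, 200, 15, 55) [ 0.416  -0.1861  0.052 ] ((416.35430908203125, -186.33856201171875), (10.57108211517334, 46.69353103637695), 77.1957778930664) dX,dY -0.0022519235358498435 0.008353166913018477
yel [325.44444444 257.22222222] [ 0.4519 -0.1922  0.024 ]
yel [329.40740741 185.22222222] [ 0.3856 -0.1777  0.024 ]
[array([ 0.4139, -0.1842,  0.0387], dtype=float32)]
```

Bar yaw is -12.5°, centre about (0.4155,-0.1855); the bar, pointers and flange (r 38.7 mm) agree. Descend and grip.

To row units: 0.162 m is 0.54, 0.0089 m is 0.0297, 2.8 degrees is 0.0311.

run_rows(
  moves=[
    [[0,0.0133,0.1167,0.0156,0.085],[-0.0053,0.0297,0.2333,0.0311,0.085],[-0.0053,0.0297,0.35,0.0311,0.085],[-0.0053,0.0297,0.4667,0.0311,0.085],[-0.0053,0.0297,0.54,0.0311,0.085]],
  ],
  grip_n=20,
)

```text
time: 9.03
ee_pos: [0.4148, -0.1839, 0.053]
tcp_rot: [179.9, -0.2, 167.5]
wrist_force: [0.6, -0.2, -0.4]
opening: 0.0853
grasp_force: 0.0
```

run_rows(
  moves=[
    [[0,0,0,0,0.03],[0,0,0,0,0.03],[0,0,0,0,0.03],[0,0,0,0,0.03],[0,0,0,0,0.03]],
  ],
)

```text
time: 9.45
ee_pos: [0.4166, -0.1859, 0.059]
tcp_rot: [-180.0, 0.1, 167.4]
wrist_force: [-0.1, 0.1, 0.3]
opening: 0.0299
grasp_force: 0.0
```

run_rows(
  moves=[
    [[0,0,0,0,0],[0,0,0,0,0],[0,0,0,0,0],[0,0,0,0,0],[0,0,0,0,0]],
  ],
  grip_n=30,
)

```text
time: 9.87
ee_pos: [0.4161, -0.1857, 0.0581]
tcp_rot: [180.0, 0.1, 167.4]
wrist_force: [0.7, 2.1, 5.8]
opening: 0.0135
grasp_force: 35.1
```

run_rows(
  moves=[
    [[0,0,0,0,0],[0,0,0,0,0],[0,0,0,0,0]],
  ],
  grip_n=80,
)

```text
time: 10.12
ee_pos: [0.4161, -0.1856, 0.0583]
tcp_rot: [180.0, 0.1, 167.4]
wrist_force: [0.5, 2.7, 7.2]
opening: 0.0119
grasp_force: 79.4
```

To row units: -0.08 m is -0.2667, -0.05 m is -0.1667.

run_rows(
  moves=[
    [[0,0,-0.0667,0,0],[0,0,-0.1667,0,0],[0,0,-0.2667,0,0],[0,0,-0.2667,0,0],[0,0,-0.2667,0,0]],
  ],
)

```text
time: 10.53
ee_pos: [0.4162, -0.186, 0.1386]
tcp_rot: [-180.0, 0.1, 167.4]
wrist_force: [0.1, -0.8, -1.6]
opening: 0.0124
grasp_force: 78.5
```

Add to h.py:
```python
def hand(r=.039,off=.0581,cols=range(265,370,3)):
    o=bot.get_obs();i=bot.camera_info("wrist");im=bot.camera("wrist");p=np.array(o['ee_pos']);y=np.radians(o['tcp_rot'][2])
    X=np.array([np.cos(y),np.sin(y)]);Y=np.array([np.sin(y),-np.cos(y)]);v=im.max(2);out=[]
    for u in cols:
        k=[k for k in range(130,320) if (v[k:k+4,u]<70).all()]
        if k:
            P=ray(i,(u,k[0]),p[2]-off+.024)[0,:2]-p[:2];out.append((P@X,P@Y))
    out=np.array(out)*1e3
    from scipy.optimize import least_squares
    f=least_squares(lambda c:np.hypot(*(out-c).T)-r*1e3,[0,0],loss='soft_l1')
    print('cap centre in tool x,y mm',f.x.round(2),'rms',np.sqrt(np.mean(f.fun**2)).round(2))
    m=orange(im);m[:,:250]=0;m[:,390:]=0
    k=max(blobs(m),key=len);print('bar box',cv2.boundingRect(k))
    hs=cv2.cvtColor(im,cv2.COLOR_BGR2HSV)
    for k in blobs(cv2.inRange(hs,(19,120,80),(34,255,255))>0,2):
        if 250<k.mean(0)[0]<390:
            P=ray(i,k.mean(0),p[2]-off+.024)[0,:2]-p[:2];print('ptr',k.mean(0).round(1),(P@X*1e3).round(1),(P@Y*1e3).round(1))
    return im,o
```

Run:
```python
from h import *
im,o=hand();cv2.imwrite("pics/w8.png",im)
```

```text
cap centre in tool x,y mm [ 0.27 -0.63] rms 2.41
bar box (300, 340, 27, 33)
ptr [316.  227.5] 31.5 -0.5
```

Cap centred in the grip within ~1 mm. I'll lift to z≈0.40 and travel toward the canister, stopping short where the mouth is visible.

Units first: shifts go in shares of 30 cm and turns go in shares of 90 degrees. So -0.195 m is -0.65, -0.155 m is -0.5167.

run_rows(
  moves=[
    [[0,0,-0.1167,0,0],[0,0,-0.25,0,0],[0,0,-0.3833,0,0],[0,0,-0.5167,0,0],[0,0,-0.65,0,0]],
  ],
  grip_n=80,
)

```text
time: 11.0
ee_pos: [0.415, -0.1854, 0.3325]
tcp_rot: [180.0, -0.1, 167.4]
wrist_force: [0.9, -0.1, -2.1]
opening: 0.0121
grasp_force: 78.6
```

run_rows(
  moves=[
    [[0,0,-0.1,0.0111,0],[-0.01,0.0833,-0.2,0.0222,0],[-0.0233,0.21,-0.22,0.0333,0],[-0.04,0.34,-0.22,0.0444,0],[-0.0567,0.47,-0.22,0.06,0]],
  ],
)

```text
time: 11.42
ee_pos: [0.4635, -0.0505, 0.3974]
tcp_rot: [-180.0, -0.1, 161.9]
wrist_force: [1.2, -1.1, -2.7]
opening: 0.0125
grasp_force: 78.7
```

run_rows(
  moves=[
    [[-0.021,0.1293,0,0,0],[-0.042,0.2587,0,0,0],[-0.063,0.388,0,0,0],[-0.0833,0.5167,0,0,0],[-0.1043,0.6467,0,0,0]],
  ],
)

```text
time: 11.83
ee_pos: [0.5533, 0.1251, 0.3964]
tcp_rot: [-179.9, -0.1, 162.0]
wrist_force: [1.1, -1.1, -1.2]
opening: 0.0121
grasp_force: 78.7
```

run_rows(
  moves=[
    [[-0.02,0.11,0,0,0],[-0.02,0.11,0,0,0],[-0.02,0.11,0,0,0],[-0.02,0.11,0,0,0],[-0.02,0.11,0,0,0]],
  ],
)

```text
time: 12.25
ee_pos: [0.5683, 0.1519, 0.398]
tcp_rot: [-180.0, -0.0, 161.9]
wrist_force: [0.3, -0.9, -1.5]
opening: 0.012
grasp_force: 78.9
```

Add to h.py:
```python
def marks(im,i,c=(.525,.284),z=.09):
    hs=cv2.cvtColor(im,cv2.COLOR_BGR2HSV);C=[]
    for n,a,lo,hi in(('yel',35,(18,110,90),(34,255,255)),('red',70,(0,120,70),(7,255,255))):
        L=[]
        for k in blobs(cv2.inRange(hs,lo,hi)>0,1):
            P=ray(i,k.mean(0),z)[0,:2]
            if .036<np.hypot(*(P-c))<.052:L.append(P)
        print(n,np.round(L,4).tolist())
        if len(L)==2:
            d=L[1]-L[0];t=np.degrees(np.arctan2(d[1],d[0]))+a;m=(L[0]+L[1])/2;C.append(m);print(' centre',m.round(4),'r',np.hypot(*d)/2,'notch yaw',(t+90)%180-90)
```

Run:
```python
from h import *
o=bot.get_obs();i=bot.camera_info("wrist");im=bot.camera("wrist");cv2.imwrite("pics/w9.png",im)
print(o['q'].round(1) if hasattr(o['q'],'round') else o['q'],proj(i,[.525,.284,.09]))
marks(im,i)
print(circ(i,im,(.525,.284),.09,.027),circ(i,im,(.525,.284),.09,.048))
```

```text
[ 15.   17.8  41.6 113.8  -0.   33. ] [[413.38381892 125.97816105]]
yel [[0.5534, 0.2476], [0.5009, 0.3171]]
 centre [0.5272 0.2823] r 0.04353592189670874 notch yaw -17.952575457527644
red [[0.5283, 0.2389], [0.5254, 0.3258]]
 centre [0.5268 0.2823] r 0.043515469017147215 notch yaw -18.06846955127685
[array([0.527 , 0.2801, 0.0269], dtype=float32)] [array([0.5225, 0.2632, 0.0463], dtype=float32)]
```

Marks give centre (0.527,0.2823) and yaw -18.0° (earlier (0.525,0.284)). I'll come lower and outward so the mouth is in line with the tool, for a closer fix.

To row units: 0.1117 m is 0.3723, 0.04 m is 0.1333.

run_rows(
  moves=[
    [[0.01,0.1233,0,0,0],[0.02,0.2467,0,0,0],[0.03,0.3723,0.0167,0,0],[0.03,0.3723,0.1333,0,0],[0.03,0.3723,0.2667,0,0]],
  ],
)

```text
time: 12.72
ee_pos: [0.5985, 0.2644, 0.3271]
tcp_rot: [179.7, 0.3, 162.1]
wrist_force: [0.5, 0.3, -0.7]
opening: 0.0123
grasp_force: 79.2
```

run_rows(
  moves=[
    [[0,0,0.1333,0,0],[0,0,0.2667,0,0],[0,0,0.3833,0,0],[0,0,0.3833,0,0],[0,0,0.3833,0,0]],
  ],
)

```text
time: 13.13
ee_pos: [0.5939, 0.2605, 0.2113]
tcp_rot: [-179.9, -0.1, 161.9]
wrist_force: [0.2, 0.4, -0.7]
opening: 0.0123
grasp_force: 79.1
```

Run:
```python
from h import *
im,o=hand();i=bot.camera_info("wrist");cv2.imwrite("pics/w10.png",im)
print(o['ee_pos'],proj(i,[.527,.2823,.09]))
marks(im,i,(.526,.283));print(circ(i,im,(.527,.2823),.09,.027),circ(i,im,(.527,.2823),.09,.048))
hs=cv2.cvtColor(im,cv2.COLOR_BGR2HSV)
for k in blobs((hs[...,1]<45)&(hs[...,2]>120),6):
    P=ray(i,k.mean(0),.09)[0,:2]
    if .038<np.hypot(*(P-[.526,.283]))<.05 and len(k)<60:print('white',k.mean(0).round(1),P.round(4),len(k))
```

```text
cap centre in tool x,y mm [ 0.16 -0.49] rms 2.53
bar box (299, 262, 33, 111)
ptr [316.  227.5] 31.6 -0.6
ptr [281.2 191.5] 47.7 -15.8
ptr [331.4  98.7] 85.5 5.7
ptr [357.5  78.2] 93.1 16.0
[0.59392758 0.26053399 0.21134822] [[314.90555425 135.02786839]]
yel [[0.5556, 0.2483], [0.5024, 0.319]]
 centre [0.529  0.2836] r 0.044222157379136345 notch yaw -18.01050082420693
red [[0.5304, 0.2394], [0.5274, 0.3277]]
 centre [0.5289 0.2835] r 0.044190862503515636 notch yaw -18.027800791398107
[array([0.529 , 0.284 , 0.0274], dtype=float32)] [array([0.5301, 0.2856, 0.0482], dtype=float32)]
```

To row units: 0.0686 m is 0.2287, 0.0023 m is 0.0077.

run_rows(
  moves=[
    [[0.1167,0.004,0,0,0],[0.2287,0.0077,0,0,0],[0.2287,0.0077,0.0667,0,0],[0.2287,0.0077,0.1533,0,0],[0.2287,0.0077,0.1667,0,0]],
  ],
)

```text
time: 13.6
ee_pos: [0.5307, 0.2856, 0.1628]
tcp_rot: [179.9, 0.1, 162.0]
wrist_force: [-1.0, -1.6, -2.6]
opening: 0.0121
grasp_force: 79.0
```

run_rows(
  moves=[
    [[0,0,0,0,0],[0,0,0,0,0],[0,0,0,0,0]],
  ],
)

```text
time: 13.85
ee_pos: [0.5316, 0.2855, 0.1646]
tcp_rot: [179.9, 0.1, 162.0]
wrist_force: [0.1, -0.8, -1.6]
opening: 0.0122
grasp_force: 79.0
```

Run:
```python
from h import *
o=bot.get_obs();i=bot.camera_info("wrist");im=bot.camera("wrist");cv2.imwrite("pics/w11.png",im)
marks(im,i,(.527,.283))
cv2.imwrite("pics/w11c.png",cv2.resize(im[140:340,200:430],None,fx=3,fy=3,interpolation=2))
y=np.radians(o['tcp_rot'][2]);p=o['ee_pos'];print(p,proj(i,[[p[0]+.044*np.cos(y),p[1]+.044*np.sin(y),.09]]))
```

```text
yel [[0.501, 0.3174]]
red [[0.5255, 0.3264]]
[0.53162759 0.28548711 0.16461581] [[316.52271548 186.7187251 ]]
```

View pics/w11c.png

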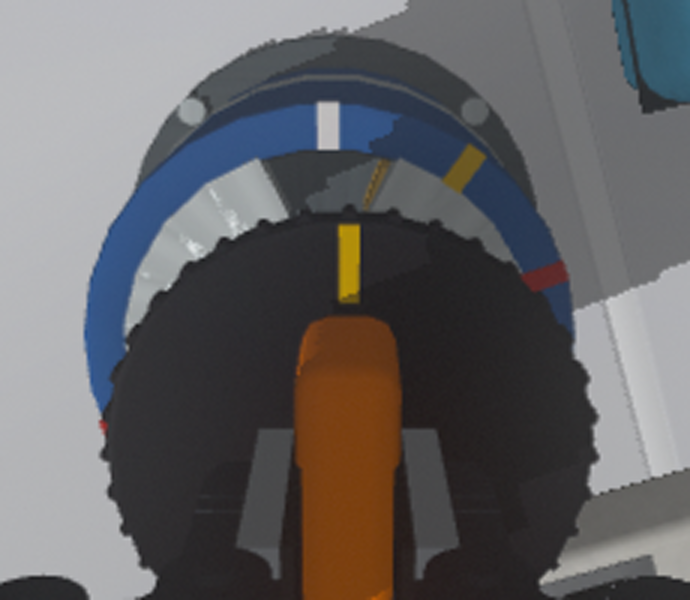

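The crop shows the white mark at full-image (309,182) and the cap's pointer at (316,228), so the cap is about 4 mm off in tool y and 3 mm in x. Correct and recheck numerically.

To row units: -0.0038 m is -0.0127, 0.003 m is 0.01.

run_rows(
  moves=[
    [[0.01,-0.0127,0,0,0],[0.01,-0.0127,0,0,0],[0.01,-0.0127,0,0,0],[0.01,-0.0127,0,0,0]],
  ],
)

```text
time: 14.23
ee_pos: [0.5264, 0.2825, 0.162]
tcp_rot: [180.0, 0.0, 162.0]
wrist_force: [0.3, 0.1, -2.0]
opening: 0.0121
grasp_force: 79.1
```

Add to h.py:
```python
def rel():
    o=bot.get_obs();i=bot.camera_info("wrist");im=bot.camera("wrist");p=np.array(o['ee_pos']);y=np.radians(o['tcp_rot'][2])
    X=np.array([np.cos(y),np.sin(y)]);Y=np.array([np.sin(y),-np.cos(y)]);hs=cv2.cvtColor(im,cv2.COLOR_BGR2HSV);print(p.round(4),o['tcp_rot'])
    for n,a,lo,hi in(('white',0,(0,0,140),(180,60,255)),('yel',35,(18,110,90),(34,255,255)),('red',70,(0,120,70),(7,255,255))):
        for k in blobs(cv2.inRange(hs,lo,hi)>0,4):
            P=ray(i,k.mean(0),.09)[0,:2]-p[:2]
            if len(k)>60 or not .036<np.hypot(*P)<.052:continue
            t=np.radians(a+np.degrees(y)-0)  # tool x at notch; marks clockwise
            t=y-np.radians(a);c=P-.0439*np.array([np.cos(t),np.sin(t)])
            print(n,k.mean(0).round(1),'canister centre rel TCP x,y mm',(c@X*1e3).round(1),(c@Y*1e3).round(1))
```

Run:
```python
from h import *
rel();hand(cols=range(285,350,3))
```

```text
[0.5264 0.2825 0.162 ] [1.79986791e+02 1.10892839e-02 1.61978226e+02]
white [316.8 187.6] canister centre rel TCP x,y mm 0.1 -0.0
yel [363.1 204.3] canister centre rel TCP x,y mm -1.1 0.3
red [391.  239.4] canister centre rel TCP x,y mm -0.3 0.7
cap centre in tool x,y mm [27.45 26.88] rms 2.73
bar box (300, 335, 29, 38)
ptr [316.  227.5] 31.5 -0.5
ptr [334.2 206.3] 41.2 7.6
ptr [362.9 204.4] 42.0 20.2
```

Aligned within 1 mm. Lower slowly into the notches.

To row units: 0.019 m is 0.0633, 0.0005 m is 0.0017.

run_rows(
  moves=[
    [[-0.0013,0.0017,0.0267,0,0],[-0.0013,0.0017,0.04,0,0],[-0.0013,0.0017,0.0533,0,0],[-0.0013,0.0017,0.0633,0,0],[-0.0013,0.0017,0.0633,0,0]],
  ],
)

```text
time: 14.75
ee_pos: [0.5265, 0.2827, 0.1416]
tcp_rot: [-179.9, -0.1, 162.0]
wrist_force: [-0.2, -1.3, -2.7]
opening: 0.0122
grasp_force: 79.1
```

run_rows(
  moves=[
    [[0,0,0.0133,0,0],[0,0,0.0233,0,0],[0,0,0.0267,0,0],[0,0,0.0267,0,0]],
  ],
)

```text
time: 15.08
ee_pos: [0.5267, 0.2828, 0.1344]
tcp_rot: [-180.0, -0.0, 162.0]
wrist_force: [-0.6, 0.9, -2.3]
opening: 0.0123
grasp_force: 79.1
```

Inside the notches with no force. On down to the rim.

To row units: 0.003 m is 0.01, 0.002 m is 0.0067.

run_rows(
  moves=[
    [[0,0,0.0033,0,0],[0,0,0.0067,0,0],[0,0,0.01,0,0],[0,0,0.01,0,0],[0,0,0.01,0,0]],
  ],
  grip_n=90,
)

```text
time: 15.5
ee_pos: [0.527, 0.283, 0.1324]
tcp_rot: [180.0, 0.0, 162.0]
wrist_force: [-0.7, -0.2, 3.8]
opening: 0.0118
grasp_force: 91.6
```

Flange home at z 0.132 with light contact. Now twist clockwise in steps.

run_rows(
  moves=[
    [[0,0,0.0017,0,0],[0,0,0.0017,0,0],[0,0,0.0017,0,0]],
  ],
  grip_n=110,
)

```text
time: 15.75
ee_pos: [0.527, 0.283, 0.1323]
tcp_rot: [179.9, 0.0, 162.0]
wrist_force: [-2.1, 0.5, 6.5]
opening: 0.0113
grasp_force: 111.9
```

run_rows(
  moves=[
    [[0,0,0,0.0444,0],[0,0,0,0.0889,0],[0,0,0,0.1333,0],[0,0,0,0.1778,0],[0,0,0,0.2222,0]],
  ],
)

```text
time: 16.17
ee_pos: [0.5276, 0.2827, 0.1324]
tcp_rot: [179.9, 0.1, 141.8]
wrist_force: [0.4, -2.4, 6.6]
opening: 0.0114
grasp_force: 111.8
```

run_rows(
  moves=[
    [[0,0,0,0,0],[0,0,0,0,0]],
  ],
)

```text
time: 16.33
ee_pos: [0.5274, 0.2829, 0.1324]
tcp_rot: [179.9, 0.1, 141.9]
wrist_force: [-0.0, -2.0, 6.3]
opening: 0.0113
grasp_force: 111.8
```

```bash
python3 -c "
from h import *
print(bot.get_obs()['torque']);rel()"
```

```text
[-0.54769124  0.17511153  0.02307503]
[0.5274 0.2829 0.1324] [1.79915313e+02 7.31481966e-02 1.41947998e+02]
white [252.7 235.5] canister centre rel TCP x,y mm -18.7 -30.4
white [282.9 202.4] canister centre rel TCP x,y mm -2.8 -15.5
yel [340.  200.3] canister centre rel TCP x,y mm 6.1 -14.3
red [248.2 335.4] canister centre rel TCP x,y mm -43.8 -76.7
red [384.1 230.9] canister centre rel TCP x,y mm 12.4 -9.2
```

To row units: 15 degrees is 0.1667.

run_rows(
  moves=[
    [[0,0,0,0.0444,0],[0,0,0,0.0889,0],[0,0,0,0.1333,0],[0,0,0,0.1667,0],[0,0,0,0.1667,0]],
  ],
)

```text
time: 16.8
ee_pos: [0.5274, 0.2826, 0.1324]
tcp_rot: [179.9, 0.1, 126.8]
wrist_force: [-0.6, -1.7, 7.3]
opening: 0.0116
grasp_force: 111.9
```

run_rows(
  moves=[
    [[0,0,0,0,0],[0,0,0,0,0]],
  ],
)

```text
time: 16.97
ee_pos: [0.5273, 0.2827, 0.1324]
tcp_rot: [179.9, 0.1, 127.0]
wrist_force: [-0.6, -2.3, 7.0]
opening: 0.0113
grasp_force: 111.9
```

Run:
```python
from h import *
o=bot.get_obs();i=bot.camera_info("wrist");im=bot.camera("wrist");cv2.imwrite("pics/w12.png",im);print(o['torque'])
hs=cv2.cvtColor(im,cv2.COLOR_BGR2HSV);p=np.array(o['ee_pos'])
for n,lo,hi in(('yel',(18,110,90),(34,255,255)),('red',(0,120,70),(7,255,255)),('white',(0,0,140),(180,60,255))):
    for k in blobs(cv2.inRange(hs,lo,hi)>0,4):
        for z in(.09,.098):
            P=ray(i,k.mean(0),z)[0,:2]-[.5274,.2829]
            if .02<np.hypot(*P)<.052 and len(k)<60:print(n,z,k.mean(0).round(1),'r',np.hypot(*P).round(4),'ang',np.degrees(np.arctan2(P[1],P[0])).round(1))
s=bot.camera("side");j=bot.camera_info("side")
for c in blobs(orange(s)):print(cv2.boundingRect(c),ray(j,c.mean(0),.052)[0].round(4))
cv2.imwrite("pics/w12c.png",cv2.resize(im[120:360,200:430],None,fx=2.4,fy=2.4,interpolation=2))
```

```text
[-0.62895447  0.41115758  0.04506513]
yel 0.09 [315.4 197.3] r 0.0433 ang 127.6
yel 0.098 [315.4 197.3] r 0.0446 ang 127.6
white 0.09 [246.3 243.7] r 0.0396 ang -174.9
white 0.098 [246.3 243.7] r 0.0396 ang -179.2
white 0.09 [261.7 212.9] r 0.0441 ang 162.4
white 0.098 [261.7 212.9] r 0.0448 ang 159.8
(391, 276, 22, 19) [ 0.5806 -0.099   0.052 ]
```

Run:
```python
from h import *
for f in("w11","w12"):
    im=cv2.imread(f"pics/{f}.png");hs=cv2.cvtColor(im,cv2.COLOR_BGR2HSV)
    m=cv2.inRange(hs,(16,90,50),(36,255,255))>0;m[:150]=0;m[260:]=0;m[:,290:]&=True
    for k in blobs(m,6):
        if 270<k.mean(0)[0]<370:print(f,'yel',cv2.boundingRect(k),k.mean(0).round(1),cv2.minAreaRect(k))
    hm=(hs[...,0]>3)&(hs[...,0]<18)&(hs[...,1]>150)&(hs[...,2]>40);hm[:,:270]=0;hm[:,360:]=0;hm[:230]=0
    k=max(blobs(hm),key=len);print(f,'bar',cv2.boundingRect(k))
    for r in range(250,372,20):
        c=np.where(hm[r])[0];print(r,c.min() if len(c) else None,c.max() if len(c) else None,end='; ')
    print()
print(bot.get_obs()['torque'],bot.get_obs()['time'])
```

```text
w11 yel (312, 214, 8, 27) [315.6 227. ] ((315.5, 227.0), (26.0, 7.0), 90.0)
w11 yel (322, 194, 8, 15) [324.7 200.3] ((324.3000183105469, 200.4000244140625), (2.683281421661377, 15.652474403381348), 26.56505012512207)
w11 yel (348, 188, 14, 16) [354.3 195.7] ((354.3310546875, 195.73646545410156), (6.742362976074219, 15.22844123840332), 35.53767776489258)
w11 bar (298, 246, 36, 127)
250 302 329; 270 298 333; 290 298 333; 310 301 330; 330 301 330; 350 300 330; 370 303 328; 
w12 yel (312, 214, 8, 27) [315.5 227.4] ((315.5, 227.0), (26.0, 7.0), 90.0)
w12 yel (312, 188, 8, 19) [315.5 197. ] ((315.5, 197.0), (18.0, 7.0), 90.0)
w12 bar (298, 245, 36, 127)
250 302 329; 270 298 333; 290 299 332; 310 301 329; 330 302 329; 350 301 329; 370 304 327; 
[-0.64232268  0.31352792  0.02498982] 17.0667
```

The pointer (315.5,227) and the yellow mark (315.5,197) line up exactly, and the cap has not slipped in the grip. The narrow cap is unmoved in its stand.

```bash
python3 -c "
from workcell import bot
print(bot.job_done())"
```

```text
the job is handed in; nothing more can be done
None
```

The job is handed in at about 17 s, without a verdict shown: the narrow cap hangs released in its stand, and the wide cap is home in the canister, held at the half-turn with its pointer on the yellow mark.

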